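# Nest the mixing beakers and shut the drawer

## Robot

A 7-joint arm with a two-finger parallel gripper is mounted at the origin on the work surface. World frame = base frame: x ahead of the robot, y to its left, z up, the work surface at z = 0. Lengths are in m, angles in rad, forces in N, time in s.
With the tool pointing down it reaches from about 0.425 to 0.875 m from the base axis. Payload 4.7 kg.
Tool frame: the origin (TCP) lies between the finger pads; the fingertips stand 11 mm ahead of it and the grasp point (between the pads) lies 8 mm behind it; z points along the fingers, y is the line along which they close (so a half turn about z gives the same grasp; the last joint's range is limited). The gripper opens to 87 mm and grips with 3 to 60 N. Pads are 19 mm wide; open, the fingers measure 117 mm over their backs; the gripper's body (75 mm by 190 mm) begins 51 mm behind the grasp point.
Start: joints at [1.199, 0.321, -0.07, 1.45, 0.023, 1.371, -0.057], TCP at [0.245, -0.602, 0.234] pointing down, gripper open.
Joint ranges: [-2.86, 2.86], [-0.3, 2.09], [-1.38, 1.24], [0.06, 2.45], [-1.56, 4.7], [0.09, 2.05], [-2.69, 2.69]. Speed limits (rad/s): [2.57, 2.57, 3.14, 3.14, 3.14, 3.14, 3.14].

## Interface

Orientations are given as a rotation vector (axis times angle).
In Python, from bench import ctrl gives the robot as it stands. The module is installed in compiled form; this text tells all that it offers.
- The arm moves only by the shell command python3 -m inch 'ROWS' [FORCE]. ROWS is JSON, a list of rows, each an object with "slide": the shift along the tool's x, y, z scaled (see below), a list of three; "angular": the turn, a rotation vector about the tool's x, y, z scaled (see below), a list of three; "claw": the opening, from -1 (shut) to 1 (fully open). In form: [{"slide": [tx, ty, tz], "angular": [rx, ry, rz], "claw": claw}, ...]. A call has 1 to 10 rows; each row is the pose to reach, as a shift and turn from the pose commanded when the call began, along the tool's axes at that moment; what a row does not reach only later rows make up. The controller multiplies each number of a shift by 0.25 m and each number of a turn by 30 degrees. A row lasts 1/10 s, in which the tool goes at most 50 mm and 8.59 degrees, less where a joint would pass 70% of its speed; a pose out of reach is approached as far as the arm can. A call with a number of a shift or a turn outside -1 to 1 is refused whole. A call with a gripper value outside its range is refused whole. The fingers move at their own pace and stop on an object; FORCE is the grip in N (left out, the last holds). Time passes only in rows, so rows that repeat a pose let the fingers close. It gives the time, the measured TCP pose, the force, the opening and the grip force at its end, in the units of the state.
- ctrl.get_state(): the state, without advancing time (a new reading comes with each control period).
- ctrl.get_image(name): name is "side" or "top" or "wrist"; returns a dict with "color" (384x512x3 uint8, red, green, blue), "depth" (384x512 float32, m along the optical axis (not along the pixel's ray), 0 where there is no reading), "camera_matrix" (3x3 intrinsics, pixels), "dist_coeffs" ([k1, k2, p1, p2, k3] as OpenCV has them; the pictures are not rectified), "extrinsics" (4x4, takes a point from camera to world coordinates); the wrist camera has in their place "tool_from_camera" (4x4, takes a point from camera to tool coordinates, whose origin is the TCP and whose axes are the flange's). Camera axes: x right, y up, looking along -z (the intrinsics and any distortion apply to the point x, -y, -z); pixel columns grow to the right and rows downward; lengths in m; the calibration is good to about 2 mm. A picture is of the moment at which its call begins: read the wrist's pose just before it.
- ctrl.close_job(): hands the job in; it is judged then, once.
Trained networks look in the newest picture that a camera, given by its name, has taken for a name from the list of things; names that differ only in an ending like _2 or _b are one class to them, and where a whole thing is asked for, a point or a joint stands for the part that bears it (a point fixed in the world has none). Each returns a list of dicts, best first, with "confidence" (0 to 1); they miss things now and then, are a little off and sometimes report something else, mostly with a low value. They report only what shows in the picture. A call takes as long as a camera call. They do not tell look-alikes from the thing itself.
- ctrl.find_in(query, camera): "bbox" ([centre column, centre row, width, height] in pixels, round what is visible of it).
- ctrl.outline_of(query, camera): "mask" (384x512 bool, what is visible of it) and "bbox" ([centre column, centre row, width, height] in pixels, round what is visible of it).
The state is a dict: "time": time; "joint_positions": joint angles; "qd": joint speeds; "joint_torque": joint torques, N m; "position": TCP position; "tool_rot": TCP orientation; "ft_force": force on the tool from outside, world axes, zero at the start; "torque": the same for the moment, N m; "grip_width": opening from 0.0 (shut) to 1.0 (fully open); "grip_force": force on a finger pad.
Only numpy, scipy, OpenCV 4.12 (cv2) and the standard library are available. Lean on these libraries where they do the work, as an engineer would, in place of code of your own. Each camera call takes 0.05 s, during which the arm holds its last target. There are 200 camera calls.

## Task

Tidy the scenery bench's beaker drawer: nest the three mixing beakers fully into one another so that they lie in the drawer's trough as one stack (the one that is still standing must be laid down), then push the drawer home until it seats. The beakers are thin, so never push hard on them, and leave everything else on the bench and on the unit where it is.

Things in the scene. Friction and masses are not known exactly. Their poses are not given: they have to be found in the camera images.
- unit: low wooden drawer unit standing on the bench, 190 deep (x) by 470 wide (y) by 108 high, top board 10 thick, open at its front (-x) side; origin: centre of its underside; its +x axis is the direction in which the drawer closes, +y is to its left end as the robot sees it. The opening is 98 high over the bench.
- drawer (a joint): the unit's only drawer: 0 = home on its detent, grows as the drawer comes out towards the robot, about 0.130 m at the start; it runs with a light drag, and a sprung roller must be overcome (a few N more) some 15 to 5 mm before home, after which it draws the drawer in
- drawer_front (a point): on the outer face of the drawer's front board, mid width, 55 above the bench; axes as the unit's. The board is 464 wide, 14 thick, from 4 to 80 above the bench
- trough_mid (a point): centre of the floor of the drawer's trough, 16 above the bench; axes as the unit's. The trough is 84 wide (x) and 420 long (y); its end walls and rear wall reach 66 above the bench, its front wall is the front board
- trough_left_end (a point): on the trough's floor at the middle of its left (+y) end wall. Before that wall stands a grey follower plate, 6 thick and 54 high over the floor, that slides stiffly (some 4 N) along y: it starts up to 22 mm off the wall, its place is not given and it yields to a push until it meets the wall
- beaker_a: tapered aluminium beaker, one of three alike: 84 high, foot 40 across (edge chamfered 6), rim 74, wall 2.5, inner floor 24 above the underside, so fully nested ones are offset 24 along their axis; about 0.14 kg. Origin: centre of the underside; z axis points out of the mouth. Starts lying in the trough, mouth to the left end.
- beaker_b: tapered aluminium beaker, one of three alike: 84 high, foot 40 across (edge chamfered 6), rim 74, wall 2.5, inner floor 24 above the underside, so fully nested ones are offset 24 along their axis; about 0.14 kg. Origin: centre of the underside; z axis points out of the mouth. Starts lying in the trough, mouth to the left end, before or behind beaker_a.
- beaker_c: tapered aluminium beaker, one of three alike: 84 high, foot 40 across (edge chamfered 6), rim 74, wall 2.5, inner floor 24 above the underside, so fully nested ones are offset 24 along their axis; about 0.14 kg. Origin: centre of the underside; z axis points out of the mouth. Starts standing upright in the trough, to the right (-y) of the others.
- beaker_a_mouth (a point): centre of the mouth of beaker_a, 84 along its axis from its origin
- beaker_b_mouth (a point): centre of the mouth of beaker_b, 84 along its axis from its origin
- beaker_c_mouth (a point): centre of the mouth of beaker_c, 84 along its axis from its origin
- boxcar: ochre model boxcar, 150 long by 38 wide by 62 high, on the bench left of the unit; origin under its middle, x along it
- gondola: dull red model gondola wagon with concrete pipes, 150 by 36 by 40 high, on the bench right of the unit; origin under its middle, x along it
- paint_jar: amber glass jar, 42 diameter by 60 high, standing on the bench near the drawer's front, left of the middle; origin at its underside
- glue_bottle: white glue bottle, 38 diameter by 85 high, standing on the bench near the drawer's front, right of the middle; origin at its underside
- brush: 160 long paint brush lying on top of the unit
- tree: model fir tree, 84 high, foot 48 diameter, standing on top of the unit
- shed: model shed, 80 by 60 by 39 high, standing on top of the unit
Not all that is in view belongs to the job. What is shaped like the beaker_c but green is not meant. Leave any turquoise look-alike of the beaker_b alone.

How it is judged:
On the way:
1. the three beakers are fully nested into one stack while the drawer is still open (distance between beaker_a and beaker_b below 0.054 m and distance between beaker_a_mouth and beaker_b_mouth below 0.054 m and distance between each of beaker_a, beaker_b and beaker_c below 0.054 m and distance between each of beaker_a_mouth, beaker_b_mouth and beaker_c_mouth below 0.054 m and value of joint drawer above 0.09 m), for 0.2 s.
At the end, for the whole second after the job is handed in: The three beakers lie in the trough as one stack, all undersides and all mouths within 54 mm of one another (48 mm when fully home), at rest, and the drawer is home on its detent (within 4 mm) (distance between beaker_a and beaker_b below 0.054 m and distance between beaker_a_mouth and beaker_b_mouth below 0.054 m and distance between each of beaker_a, beaker_b and beaker_c below 0.054 m and distance between each of beaker_a_mouth, beaker_b_mouth and beaker_c_mouth below 0.054 m and value of joint drawer below 0.004 m and angle between each of beaker_a, beaker_b, beaker_c's own z axis and vertical above 1.1 rad and height (world z) of beaker_a between 0.02 and 0.07 m and x of beaker_a in the frame of trough_mid between -0.045 and 0.045 m and linear speed of each of beaker_a, beaker_b, beaker_c below 0.02 m/s and height (world z) of beaker_b between 0.02 and 0.07 m and x of beaker_b in the frame of trough_mid between -0.045 and 0.045 m and height (world z) of beaker_c between 0.02 and 0.07 m and x of beaker_c in the frame of trough_mid between -0.045 and 0.045 m); the robot touches nothing.
It fails at once if a beaker is pushed with more than 30 N (contact force between any of the arm, the fingers and beaker_a above 30 N or contact force between any of the arm, the fingers and beaker_b above 30 N or contact force between any of the arm, the fingers and beaker_c above 30 N).
It fails at once if another thing on the bench or on the unit is moved by more than 25 mm (distance of any of boxcar, gondola, paint_jar, glue_bottle, brush, tree, shed from where it was at the start of the episode above 0.025 m).
It also fails if it takes over 64 s, if anything falls off the work surface, if the arm or the gripper's body presses on something with over 40 N, if the wrist force passes 120 N, or if a joint passes its speed limit or range.

## Working session

There is one attempt and no reset: what is moved stays moved. The work goes in short steps, Python scripts to look and compute and a shell command to move; the robot and the scene stay as the last step left them, time stands still between calls to the robot, and variables do not carry over. Pictures are saved under pics/ and viewed, at most 10 in all, crops included, and the job is handed in when it is done.

```bash
mkdir -p pics; cat > h.py <<'E'
import numpy as np, cv2
from scipy.spatial.transform import Rotation as R
from bench import ctrl
def world(im,st=None):
    """HxWx3 world points"""
    K=im["camera_matrix"];d=np.array(im["dist_coeffs"],float)
    h,w=im["depth"].shape
    v,u=np.mgrid[0:h,0:w]
    p=cv2.undistortPoints(np.stack([u,v],-1).reshape(-1,1,2).astype(np.float64),np.array(K,float),d).reshape(h,w,2)
    z=im["depth"].astype(float)
    P=np.stack([p[...,0]*z,-p[...,1]*z,-z],-1)
    if "extrinsics" in im: T=np.array(im["extrinsics"])
    else:
        T=np.eye(4);T[:3,:3]=R.from_rotvec(st["tool_rot"]).as_matrix();T[:3,3]=st["position"];T=T@np.array(im["tool_from_camera"])
    W=P@T[:3,:3].T+T[:3,3]; W[z==0]=np.nan
    return W
def save(im,n,s=1.5): cv2.imwrite("pics/"+n,cv2.resize(im["color"][...,::-1],None,fx=s,fy=s))
E
python3 - <<'E'
from h import *
s=ctrl.get_state();print(s)
for c in("top","side"):
    im=ctrl.get_image(c);save(im,c+"0.png");np.save(c+"0.npy",world(im));print(c,np.array(im["extrinsics"])[:3].round(2).tolist())
    for q in("beaker_a","drawer_front","unit","paint_jar","glue_bottle","boxcar","gondola"):
        W=np.load(c+"0.npy")
        for o in ctrl.outline_of(q,c):
            m=o["mask"];p=W[m];p=p[~np.isnan(p[:,0])]
            if len(p): print(q,round(o["confidence"],2),np.round(o["bbox"]),np.percentile(p,[3,50,97],axis=0).round(3).tolist())
E
```

```text
{'time': 0.0, 'joint_positions': array([ 1.19910849,  0.32185895, -0.07006688,  1.45163048,  0.02264341,
        1.37077955, -0.05688311]), 'qd': array([ 0.00046053, -0.00069648,  0.00134759,  0.00035636,  0.00088837,
       -0.00089667, -0.00137933]), 'joint_torque': array([ 3.70140642e-04, -4.91284025e+01, -4.04076716e-01, -3.12526488e+01,
       -6.39911927e-02,  4.35965171e-02,  1.68298247e-04]), 'position': array([ 0.24432841, -0.60178513,  0.23246036]), 'tool_rot': array([-3.08152734e+00, -6.01952650e-01,  7.87147016e-04]), 'ft_force': array([-0.57887258, -0.44263632, -0.65311064]), 'torque': array([-0.01090861, -0.06148636, -0.02557925]), 'grip_force': 0.0, 'grip_width': 0.9971709501743895}
top [[0.02, 0.99, -0.16, 0.4], [-1.0, 0.02, -0.0, -0.01], [-0.0, 0.16, 0.99, 1.18]]
beaker_a 0.92 [293. 209.  26.  26.] [[0.481, -0.134, 0.038], [0.516, -0.106, 0.061], [0.545, -0.071, 0.101]]
beaker_a 0.82 [234. 196.  31.  25.] [[0.52, 0.03, 0.028], [0.543, 0.072, 0.067], [0.577, 0.109, 0.085]]
beaker_a 0.79 [223. 265.  36.  23.] [[0.326, 0.047, 0.001], [0.359, 0.081, 0.048], [0.385, 0.131
[... 2473 characters left out ...]
[0.45, 0.245, 0.009], [0.47, 0.253, 0.039], [0.488, 0.277, 0.063]]
glue_bottle 0.82 [199. 235.  13.  30.] [[0.379, -0.115, 0.004], [0.398, -0.107, 0.049], [0.413, -0.092, 0.086]]
boxcar 0.88 [239. 120.  44.  21.] [[0.438, 0.414, 0.003], [0.51, 0.425, 0.047], [0.579, 0.46, 0.066]]
gondola 0.82 [273. 368.  79.  31.] [[0.495, -0.474, 0.013], [0.574, -0.453, 0.036], [0.629, -0.421, 0.041]]
gondola 0.6 [239. 119.  46.  21.] [[0.441, 0.414, 0.01], [0.51, 0.424, 0.052], [0.574, 0.457, 0.066]]
gondola 0.48 [244. 226.  29.  40.] [[0.486, -0.137, 0.04], [0.516, -0.087, 0.077], [0.544, -0.07, 0.101]]
gondola 0.38 [327. 157.  51.  18.] [[0.686, 0.072, 0.113], [0.736, 0.11, 0.126], [0.812, 0.148, 0.131]]
```

View pics/top0.png

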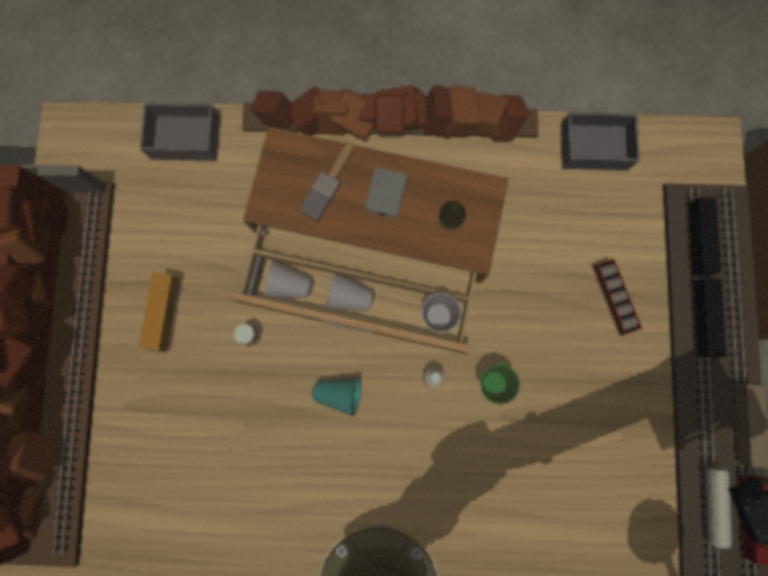

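View pics/side0.png

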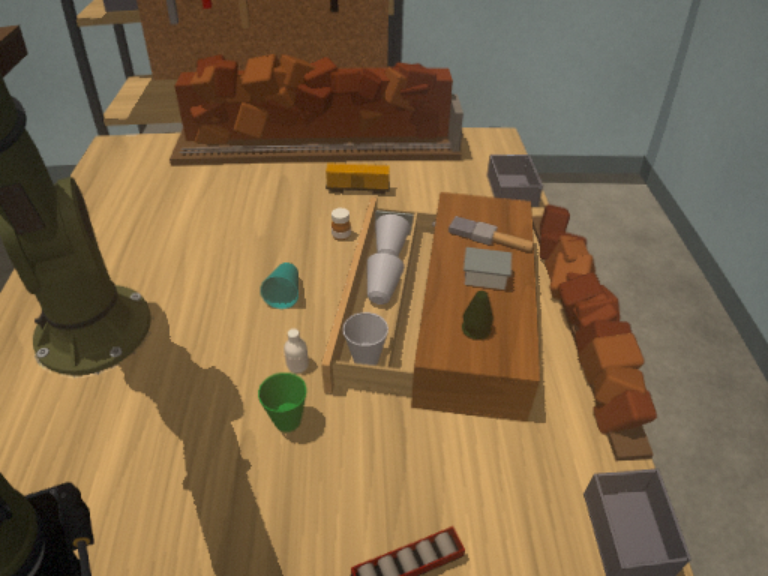

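```bash
python3 - <<'E'
from h import *
W=np.load("top0.npy").reshape(-1,3);W=W[~np.isnan(W[:,0])]
S=np.load("side0.npy").reshape(-1,3);S=S[~np.isnan(S[:,0])]
A=np.vstack([W,S])
# unit yaw: front-board top face z~.08
t=A[(abs(A[:,2]-.108)<.004)&(A[:,0]>.5)&(A[:,0]<.9)]
r=cv2.minAreaRect(t[:,:2].astype(np.float32));print("unit top",r,cv2.boxPoints(r))
f=W[(abs(W[:,2]-.08)<.003)&(W[:,0]>.42)&(W[:,0]<.56)&(W[:,1]>-.25)&(W[:,1]<.3)]
print(len(f));
p=np.polyfit(f[:,1],f[:,0],1);print("front",p,np.arctan(p[0]),f[:,1].min(),f[:,1].max())
# standing beaker rim (z~.1)
c=A[(A[:,2]>.094)&(A[:,2]<.106)&(abs(A[:,0]-.515)<.06)&(abs(A[:,1]+.1)<.06)]
print("c rim",cv2.minEnclosingCircle(c[:,:2].astype(np.float32)))
E
```

```text
unit top ((0.678425133228302, 0.5105088949203491), (0.3387918770313263, 1.4822533130645752), 2.4606857299804688) [[ 0.47736597  1.2436794 ]
 [ 0.5410048  -0.23720722]
 [ 0.8794843  -0.22266161]
 [ 0.8158455   1.258225  ]]
831
front [0.18301736 0.4876154 ] 0.18101406218323532 -0.21665430986056686 0.29494551253922796
c rim ((0.5138879418373108, -0.1040908619761467), 0.03839920833706856)
```

The top view shows the unit yawed about -10°. The two lying beakers are at (288,282) and (350,293) and the standing one is at (440,312). The green and turquoise look-alikes are outside the drawer. Next I'll measure in the unit frame.

```bash
python3 - <<'E'
from h import *
W=np.load("top0.npy").reshape(-1,3);S=np.load("side0.npy").reshape(-1,3)
W=W[~np.isnan(W[:,0])];S=S[~np.isnan(S[:,0])]
import itertools
for n,A in(("top",W),("side",S)):
    B=A[(A[:,0]>.42)&(A[:,0]<.9)&(A[:,1]>-.3)&(A[:,1]<.35)]
    f=B[(abs(B[:,2]-.08)<.004)&(abs(B[:,0]-.4876-.183*B[:,1])<.02)]
    for _ in range(3):
        p=np.polyfit(f[:,1],f[:,0],1);f=f[abs(f[:,0]-np.polyval(p,f[:,1]))<.01]
    print(n,"board",p,np.arctan(p[0]),np.percentile(f[:,1],[1,99]))
    th=-np.arctan(p[0]);ex=np.array([np.cos(th),np.sin(th)]);ey=np.array([-np.sin(th),np.cos(th)])
    fu,fv=f[:,:2]@ex,f[:,:2]@ey;print(" u",np.percentile(fu,[2,50,98]),"v",fv.min(),fv.max(),"mid",(fv.min()+fv.max())/2)
    u,v,z=B[:,:2]@ex,B[:,:2]@ey,B[:,2]
    t=(abs(z-.108)<.004);print(" unit u",np.percentile(u[t],[1,99]),"v",np.percentile(v[t],[.5,99.5]))
    k=(u>fu.mean()+.012)&(u<fu.mean()+.088)&(z>.022)
    for lo in np.arange(-.19,.30,.02):
        j=k&(v>lo)&(v<=lo+.02)
        if j.sum(): print("  v%.2f n%d zmax %.3f umean(top) %.3f"%(lo,j.sum(),np.percentile(z[j],97),np.median(u[j&(z>np.percentile(z[j],80)-1e-9)])),end=";")
    print()
E
```

```text
top board [0.19837936 0.47961505] 0.19583676293130078 [-0.15594943  0.28800087]
 u [0.46375075 0.47041976 0.47728785] v -0.06941717919682346 0.39321125447275285 mid 0.1618970376379647
 unit u [0.61036511 0.79759666] v [-0.07073248  0.39520377]
  v-0.07 n24 zmax 0.068 umean(top) 0.520;  v-0.05 n105 zmax 0.101 umean(top) 0.525;  v-0.03 n182 zmax 0.101 umean(top) 0.546;  v-0.01 n180 zmax 0.100 umean(top) 0.554;  v0.01 n130 zmax 0.101 umean(top) 0.538;  v0.03 n16 zmax 0.103 umean(top) 0.521;  v0.09 n1 zmax 0.022 umean(top) 0.485;  v0.11 n7 zmax 0.049 umean(top) 0.518;  v0.13 n105 zmax 0.065 umean(top) 0.523;  v0.15 n129 zmax 0.073 umean(top) 0.523;  v0.17 n158 zmax 0.081 umean(top) 0.524;  v0.19 n155 zmax 0.089 umean(top) 0.524;  v0.21 n17 zmax 0.052 umean(top) 0.494;  v0.23 n1 zmax 0.022 umean(top) 0.507;  v0.25 n100 zmax 0.064 umean(top) 0.523;  v0.27 n133 zmax 0.072 umean(top) 0.520;  v0.29 n159 zmax 0.080 umean(top) 0.520;
side board [0.20035045 0.48242743] 0.19773250757332164 [-0.1592417   0.28640238]
 u [0.46580292 0.47309308 0.47959025] v -0.06910371320600445 0.3949366616891737 mid 0.16291647424158462
 unit u [0.61297642 0.79919951] v [-0.07188744  0.39555738]
  v-0.07 n354 zmax 0.067 umean(top) 0.523;  v-0.05 n145 zmax 0.102 umean(top) 0.526;  v-0.03 n206 zmax 0.101 umean(top) 0.548;  v-0.01 n66 zmax 0.102 umean(top) 0.525;  v0.01 n373 zmax 0.100 umean(top) 0.511;  v0.03 n77 zmax 0.102 umean(top) 0.523;  v0.11 n8 zmax 0.056 umean(top) 0.524;  v0.13 n186 zmax 0.063 umean(top) 0.523;  v0.15 n143 zmax 0.073 umean(top) 0.525;  v0.17 n163 zmax 0.081 umean(top) 0.526;  v0.19 n155 zmax 0.088 umean(top) 0.528;  v0.21 n3 zmax 0.073 umean(top) 0.497;  v0.25 n101 zmax 0.062 umean(top) 0.522;  v0.27 n116 zmax 0.072 umean(top) 0.521;  v0.29 n132 zmax 0.081 umean(top) 0.522;
```

```bash
cat >> h.py <<'E'
TH=-0.1968
EX=np.array([np.cos(TH),np.sin(TH),0]);EY=np.array([-np.sin(TH),np.cos(TH),0])
def where():
    s=ctrl.get_state();p=np.array(s["position"]);M=R.from_rotvec(s["tool_rot"])
    print("t%.2f u%.4f v%.4f z%.4f"%(s["time"],p@EX,p@EY,p[2]),"toolx,z in uvz",(np.array([EX,EY,[0,0,1]])@M.as_matrix()[:,[0,2]]).T.round(3).tolist(),"F",np.round([np.dot(s["ft_force"],EX),np.dot(s["ft_force"],EY),s["ft_force"][2]],1),"grip",round(float(s["grip_width"]),2));return s,p,M
def delta(u,v,z,tilt=0):
    """tool x along unit +x, tool down; tilt (deg) about unit x"""
    s,p,M=where()
    G=R.from_rotvec(np.radians(tilt)*EX)*R.from_matrix(np.array([EX,-EY,[0,0,-1]]).T)
    t=u*EX+v*EY+np.array([0,0,z])
    print("slide",(M.inv().apply(t-p)/.25).round(3),"ang",(np.degrees((M.inv()*G).as_rotvec())/30).round(3))
E
python3 -c "
from h import *
delta(.5207,.075,.2)"
```

```text
t0.80 u0.3576 v-0.5428 z0.2336 toolx,z in uvz [[0.835, 0.55, -0.0], [0.0, -0.0, -1.0]] F [0.7 0.1 0.4] grip 1.01
slide [ 1.904 -1.705  0.134] ang [0.    0.    1.113]
```

```bash
python3 -m inch '[{"slide":[0.15,-0.13,0],"angular":[0,0,0.1],"claw":-1},{"slide":[0.3,-0.26,0],"angular":[0,0,0.3],"claw":-1},{"slide":[0.45,-0.4,0],"angular":[0,0,0.5],"claw":-1},{"slide":[0.6,-0.53,0],"angular":[0,0,0.7],"claw":-1},{"slide":[0.75,-0.67,0],"angular":[0,0,0.9],"claw":-1},{"slide":[0.9,-0.8,0],"angular":[0,0,1],"claw":-1},{"slide":[0.98,-0.87,0],"angular":[0,0,1],"claw":-1},{"slide":[0.98,-0.87,0],"angular":[0,0,1],"claw":-1}]' 10
python3 -c "
from h import *
delta(.5207,.075,.2)"
```

```text
time: 1.6
position: [0.3926, -0.3037, 0.2342]
tool_rot: [-3.135, 0.203, -0.002]
ft_force: [-0.1, 0.2, -0.7]
grip_width: 0.36
grip_force: 0.0
t1.60 u0.4444 v-0.2211 z0.2342 toolx,z in uvz [[0.998, 0.068, 0.001], [0.001, 0.001, -1.0]] F [-0.1  0.2 -0.7] grip 0.36
slide [ 0.384 -1.161  0.138] ang [-0.001 -0.003  0.129]
```

```bash
python3 -m inch '[{"slide":[0.06,-0.18,0],"angular":[0,0,0.13],"claw":-1},{"slide":[0.12,-0.36,0],"angular":[0,0,0.13],"claw":-1},{"slide":[0.18,-0.54,0],"angular":[0,0,0.13],"claw":-1},{"slide":[0.24,-0.72,0],"angular":[0,0,0.13],"claw":-1},{"slide":[0.3,-0.88,0],"angular":[0,0,0.13],"claw":-1},{"slide":[0.34,-1,0.05],"angular":[0,0,0.13],"claw":-1},{"slide":[0.384,-1,0.13],"angular":[0,0,0.13],"claw":-1},{"slide":[0.384,-1,0.13],"angular":[0,0,0.13],"claw":-1}]' 10
python3 -c "
from h import *
delta(.522,.082,.049)
im=ctrl.get_image('side');save(im,'s1.png')"
```

```text
time: 2.4
position: [0.5185, -0.0742, 0.1987]
tool_rot: [-3.125, 0.321, 0.006]
ft_force: [-1.1, -0.8, -0.2]
grip_width: 0.003
grip_force: 0.0
t2.40 u0.5230 v0.0286 z0.1987 toolx,z in uvz [[1.0, -0.008, -0.004], [-0.004, 0.0, -1.0]] F [-0.9 -1.  -0.2] grip 0.0
slide [-0.003 -0.213  0.599] ang [-0.     0.008 -0.015]
```

View pics/s1.png

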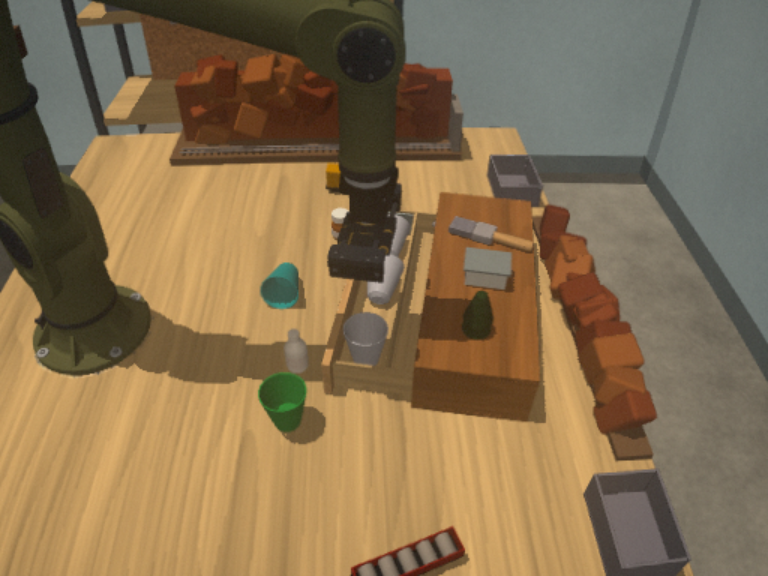

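Side view: the gripper hangs over the trough between C (365,340) and the middle beaker (385,280), and nothing is disturbed. I'm going down into the gap.

```bash
python3 -m inch '[{"slide":[0,-0.18,0],"angular":[0,0,0],"claw":-1},{"slide":[0,-0.213,0.15],"angular":[0,0,-0.01],"claw":-1},{"slide":[0,-0.213,0.3],"angular":[0,0,-0.01],"claw":-1},{"slide":[0,-0.213,0.42],"angular":[0,0,-0.01],"claw":-1},{"slide":[0,-0.213,0.53],"angular":[0,0,-0.01],"claw":-1},{"slide":[0,-0.213,0.595],"angular":[0,0,-0.01],"claw":-1},{"slide":[0,-0.213,0.6],"angular":[0,0,-0.01],"claw":-1},{"slide":[0,-0.213,0.6],"angular":[0,0,-0.01],"claw":-1}]'
python3 -c "
from h import *
delta(.522,.18,.049)"
```

```text
time: 3.25
position: [0.5304, -0.0233, 0.0519]
tool_rot: [3.125, -0.318, 0.001]
ft_force: [0.1, 1.1, 0.7]
grip_width: 0.004
grip_force: 0.0
t3.25 u0.5247 v0.0808 z0.0519 toolx,z in uvz [[1.0, -0.006, 0.001], [0.001, -0.001, -1.0]] F [-0.1  1.1  0.7] grip 0.0
slide [-0.013 -0.397  0.011] ang [ 0.001 -0.001 -0.011]
```

```bash
python3 -m inch '[{"slide":[-0.01,-0.04,0.01],"angular":[0,0,0],"claw":-1},{"slide":[-0.01,-0.08,0.01],"angular":[0,0,0],"claw":-1},{"slide":[-0.01,-0.11,0.01],"angular":[0,0,0],"claw":-1},{"slide":[-0.01,-0.14,0.01],"angular":[0,0,0],"claw":-1},{"slide":[-0.01,-0.17,0.01],"angular":[0,0,0],"claw":-1},{"slide":[-0.01,-0.20,0.01],"angular":[0,0,0],"claw":-1},{"slide":[-0.01,-0.23,0.01],"angular":[0,0,0],"claw":-1},{"slide":[-0.01,-0.26,0.01],"angular":[0,0,0],"claw":-1},{"slide":[-0.01,-0.29,0.01],"angular":[0,0,0],"claw":-1}]'
python3 -c "
from h import *
where()"
python3 -m inch '[{"slide":[0,-0.03,0],"angular":[0,0,0],"claw":-1},{"slide":[0,-0.06,0],"angular":[0,0,0],"claw":-1},{"slide":[0,-0.09,0],"angular":[0,0,0],"claw":-1},{"slide":[0,-0.12,0],"angular":[0,0,0],"claw":-1},{"slide":[0,-0.15,0],"angular":[0,0,0],"claw":-1}]'
python3 -c "
from h import *
where()
im=ctrl.get_image('side');save(im,'s2.png');cv2.imwrite('pics/s2c.png',cv2.resize(im['color'][100:270,180:330,::-1],None,fx=4,fy=3.5))"
```

```text
time: 4.15
position: [0.5422, 0.0499, 0.0485]
tool_rot: [3.125, -0.315, -0.0]
ft_force: [-0.1, -2.4, 2.2]
grip_width: 0.001
grip_force: 1.1
t4.15 u0.5220 v0.1549 z0.0485 toolx,z in uvz [[1.0, -0.004, 0.0], [0.0, -0.0, -1.0]] F [ 0.4 -2.4  2.2] grip 0.0
time: 4.65
position: [0.5496, 0.0866, 0.0485]
tool_rot: [3.125, -0.315, -0.0]
ft_force: [-1.5, -3.8, 3.2]
grip_width: 0.003
grip_force: 1.9
t4.65 u0.5220 v0.1924 z0.0485 toolx,z in uvz [[1.0, -0.004, -0.0], [-0.0, -0.0, -1.0]] F [-0.7 -4.   3.2] grip 0.0
```

View pics/s2c.png

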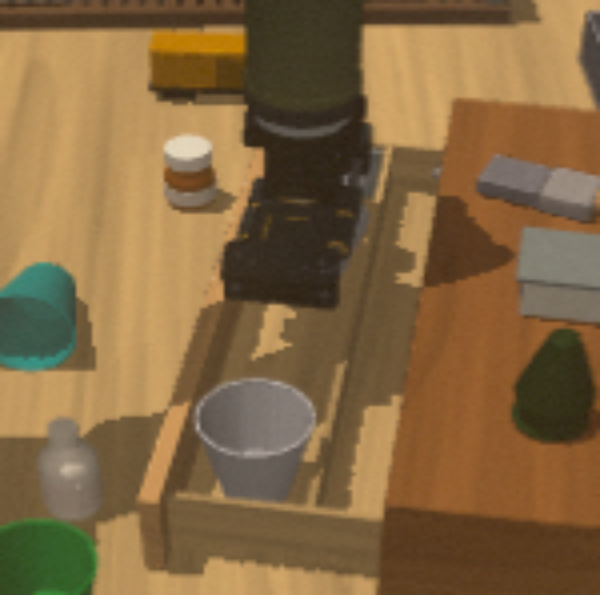

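The gripper has pushed the middle beaker up to the left one (hidden behind the gripper body). C is still upright at (255,440). I'll keep pushing in small steps and watch the force.

```bash
python3 -m inch '[{"slide":[0,-0.02,0],"angular":[0,0,0],"claw":-1},{"slide":[0,-0.04,0],"angular":[0,0,0],"claw":-1}]' | grep -v rot
python3 -m inch '[{"slide":[0,-0.02,0],"angular":[0,0,0],"claw":-1},{"slide":[0,-0.04,0],"angular":[0,0,0],"claw":-1}]'| grep -v rot
python3 -c "
from h import *
where()"
```

```text
time: 4.9
position: [0.5515, 0.0959, 0.0485]
ft_force: [-1.9, -4.8, 2.5]
grip_width: 0.007
grip_force: 2.1
time: 5.1
position: [0.5535, 0.106, 0.0485]
ft_force: [0.0, -4.4, 2.1]
grip_width: 0.004
grip_force: 2.3
t5.10 u0.5221 v0.2121 z0.0485 toolx,z in uvz [[1.0, -0.004, -0.0], [-0.0, -0.0, -1.0]] F [ 0.9 -4.4  2.1] grip 0.0
```

```bash
for i in 1 2; do :; done
python3 -m inch '[{"slide":[0,-0.02,0],"angular":[0,0,0],"claw":-1},{"slide":[0,-0.04,0],"angular":[0,0,0],"claw":-1}]' | grep -E 'pos|ft'
python3 -m inch '[{"slide":[0,-0.02,0],"angular":[0,0,0],"claw":-1},{"slide":[0,-0.02,0],"angular":[0,0,0],"claw":-1}]'| grep -E 'pos|ft'
python3 -c "
from h import *
where()"
```

```text
position: [0.5555, 0.1157, 0.0485]
ft_force: [-0.4, -5.7, 3.6]
position: [0.5565, 0.1215, 0.0485]
ft_force: [-0.9, -3.4, 1.8]
t5.50 u0.5220 v0.2280 z0.0485 toolx,z in uvz [[1.0, -0.003, 0.0], [0.0, 0.0, -1.0]] F [-0.2 -3.5  1.8] grip 0.0
```

```bash
python3 -m inch '[{"slide":[0,-0.016,0],"angular":[0,0,0],"claw":-1},{"slide":[0,-0.024,0],"angular":[0,0,0],"claw":-1}]' | grep -E 'pos|ft'
python3 -m inch '[{"slide":[0,-0.012,0],"angular":[0,0,0],"claw":-1},{"slide":[0,-0.02,0],"angular":[0,0,0],"claw":-1}]'| grep -E 'pos|ft'
python3 -c "
from h import *
s,p,M=where()
im=ctrl.get_image('top');save(im,'t3.png');W=world(im)
u,v,z=W@EX,W@EY,W[...,2]
k=(abs(u-.522)<.03)&(z>.022)&(v>.2)&(v<.4)
for lo in np.arange(.22,.38,.01):
    j=k&(v>lo)&(v<=lo+.01)
    if j.sum()>2: print('%.2f n%d z97 %.3f'%(lo,j.sum(),np.percentile(z[j],97)),end='; ')
"
```

```text
position: [0.5576, 0.1257, 0.0485]
ft_force: [-1.6, -7.0, 4.0]
position: [0.5584, 0.1285, 0.0484]
ft_force: [-3.1, -11.4, 7.0]
t5.90 u0.5225 v0.2352 z0.0484 toolx,z in uvz [[1.0, -0.005, -0.001], [-0.001, -0.005, -1.0]] F [ -0.8 -11.8   7. ] grip 0.01
0.22 n134 z97 0.474; 0.23 n138 z97 0.468; 0.24 n131 z97 0.463; 0.25 n134 z97 0.461; 0.26 n117 z97 0.459; 0.27 n84 z97 0.453; 0.28 n47 z97 0.446; 0.29 n4 z97 0.431; 0.32 n3 z97 0.149; 0.33 n3 z97 0.151; 0.34 n5 z97 0.088; 0.35 n24 z97 0.085; 0.36 n13 z97 0.071; 0.37 n70 z97 0.069;
```

Force rose to 11 N at v=0.235, so the two are likely seated against the wall. I'll retreat and check with the camera.

```bash
python3 -m inch '[{"slide":[0,0.12,0],"angular":[0,0,0],"claw":-1},{"slide":[0,0.2,-0.15],"angular":[0,0,0],"claw":-1},{"slide":[0,0.3,-0.35],"angular":[0,0,0],"claw":-1},{"slide":[0,0.48,-0.53],"angular":[0,0,0],"claw":-1},{"slide":[0,0.68,-0.53],"angular":[0,0,0],"claw":-1},{"slide":[0,0.88,-0.53],"angular":[0,0,0],"claw":-1},{"slide":[0,1,-0.53],"angular":[0,0,0],"claw":-1},{"slide":[0,1,-0.53],"angular":[0,0,0],"claw":-1}]' | grep -E 'pos|ft'
python3 -c "
from h import *
im=ctrl.get_image('side');cv2.imwrite('pics/s4c.png',cv2.resize(im['color'][100:270,180:330,::-1],None,fx=4,fy=3.5))
W=world(im);u,v,z=W@EX,W@EY,W[...,2]
k=(abs(u-.522)<.03)&(z>.022)
for lo in np.arange(.22,.38,.01):
    j=k&(v>lo)&(v<=lo+.01)
    if j.sum()>2: print('%.2f n%d z97 %.3f'%(lo,j.sum(),np.percentile(z[j],97)),end='; ')
delta(.522,-.062,.086)"
```

```text
position: [0.5079, -0.12, 0.1808]
ft_force: [-0.4, 0.2, 0.7]
0.24 n29 z97 0.057; 0.25 n28 z97 0.064; 0.26 n29 z97 0.066; 0.27 n37 z97 0.069; 0.28 n19 z97 0.072; 0.29 n27 z97 0.078; 0.30 n27 z97 0.083; 0.31 n19 z97 0.085; 0.32 n8 z97 0.084; 0.33 n19 z97 0.087; 0.34 n30 z97 0.091; 0.35 n5 z97 0.088; 0.37 n6 z97 0.069; t6.80 u0.5215 v-0.0141 z0.1808 toolx,z in uvz [[1.0, -0.01, 0.001], [0.001, 0.001, -1.0]] F [-0.6  0.7 -0.2] grip 0.01
slide [0.003 0.192 0.379] ang [-0.002 -0.002 -0.018]
```

View pics/s4c.png

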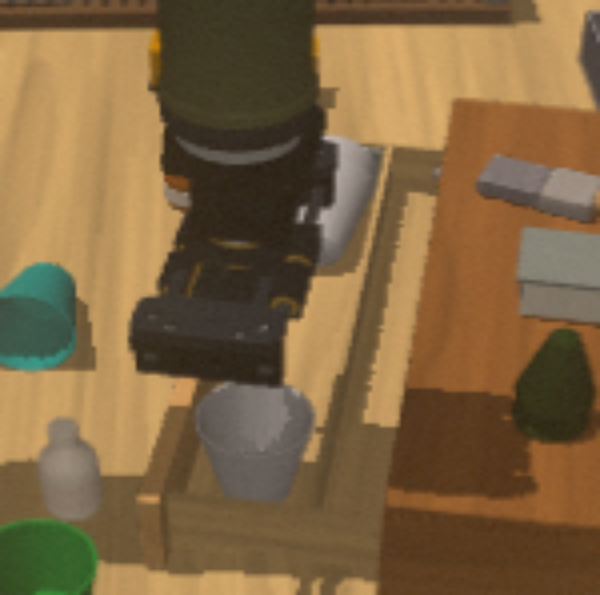

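The gripper is now over C. The left pair shows as one cone with its foot at (320,260), so it looks nested. Next I go behind C to tip it over.

```bash
python3 -m inch '[{"slide":[0,0.15,0],"angular":[0,0,0],"claw":-1},{"slide":[0,0.2,0.1],"angular":[0,0,-0.02],"claw":-1},{"slide":[0,0.2,0.25],"angular":[0,0,-0.02],"claw":-1},{"slide":[0,0.2,0.36],"angular":[0,0,-0.02],"claw":-1},{"slide":[0,0.2,0.38],"angular":[0,0,-0.02],"claw":-1},{"slide":[0,0.2,0.38],"angular":[0,0,-0.02],"claw":-1}]' | grep -E 'pos|ft'
python3 -c "
from h import *
where()"
python3 -m inch '[{"slide":[0,-0.03,0],"angular":[0,0,0],"claw":-1},{"slide":[0,-0.06,0],"angular":[0,0,0],"claw":-1},{"slide":[0,-0.09,0],"angular":[0,0,0],"claw":-1},{"slide":[0,-0.12,0],"angular":[0,0,0],"claw":-1},{"slide":[0,-0.15,0],"angular":[0,0,0],"claw":-1},{"slide":[0,-0.18,0],"angular":[0,0,0],"claw":-1}]' | grep -E 'pos|ft'
python3 -c "
from h import *
where()
im=ctrl.get_image('side');cv2.imwrite('pics/s5c.png',cv2.resize(im['color'][100:270,180:330,::-1],None,fx=4,fy=3.5))"
```

```text
position: [0.4992, -0.1603, 0.0855]
ft_force: [0.8, 0.1, 0.6]
t7.40 u0.5209 v-0.0596 z0.0855 toolx,z in uvz [[1.0, 0.009, -0.001], [-0.001, 0.002, -1.0]] F [0.8 0.2 0.6] grip 0.0
position: [0.5076, -0.1176, 0.0862]
ft_force: [-0.0, -1.0, -0.7]
t8.00 u0.5208 v-0.0161 z0.0862 toolx,z in uvz [[1.0, 0.007, 0.0], [0.0, -0.0, -1.0]] F [ 0.2 -1.  -0.7] grip 0.0
```

View pics/s5c.png

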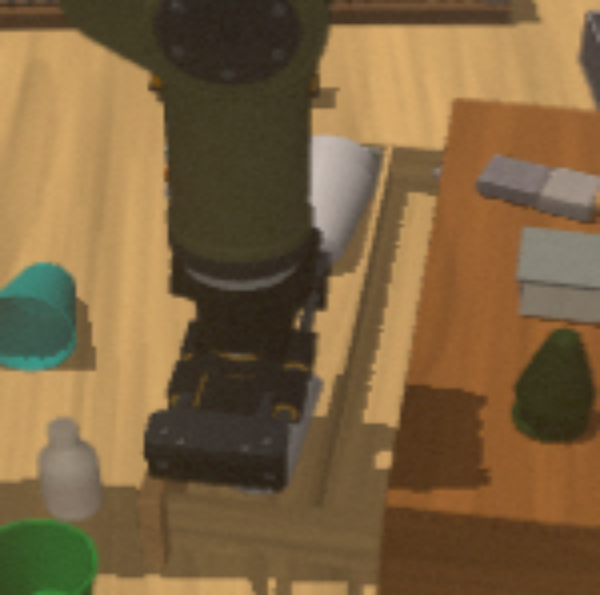

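C's foot stays at (270,490) while its body leans away towards +y, so it is tipping. I'll keep going.

```bash
python3 -m inch '[{"slide":[0,-0.03,0],"angular":[0,0,0],"claw":-1},{"slide":[0,-0.06,0],"angular":[0,0,0],"claw":-1},{"slide":[0,-0.09,0],"angular":[0,0,0],"claw":-1},{"slide":[0,-0.12,0],"angular":[0,0,0],"claw":-1},{"slide":[0,-0.15,0],"angular":[0,0,0],"claw":-1},{"slide":[0,-0.15,0],"angular":[0,0,0],"claw":-1}]' | grep -E 'pos|ft'
python3 -m inch '[{"slide":[0,0.05,-0.1],"angular":[0,0,0],"claw":-1},{"slide":[0,0.15,-0.3],"angular":[0,0,0],"claw":-1},{"slide":[0,0.3,-0.38],"angular":[0,0,0],"claw":-1},{"slide":[0,0.45,-0.38],"angular":[0,0,0],"claw":-1},{"slide":[0,0.5,-0.38],"angular":[0,0,0],"claw":-1},{"slide":[0,0.5,-0.38],"angular":[0,0,0],"claw":-1}]' | grep -E 'pos|ft'
python3 -c "
from h import *
where()
im=ctrl.get_image('side');cv2.imwrite('pics/s6c.png',cv2.resize(im['color'][100:270,180:330,::-1],None,fx=4,fy=3.5))
im2=ctrl.get_image('top')
for im in(im,im2):
    W=world(im);u,v,z=W@EX,W@EY,W[...,2]
    k=(abs(u-.522)<.036)&(z>.024)&(z<.13)
    for lo in np.arange(-.04,.38,.01):
        j=k&(v>lo)&(v<=lo+.01)
        if j.sum()>2: print('%.2f n%d z97 %.3f u%.3f'%(lo,j.sum(),np.percentile(z[j],97),np.median(u[j])),end='; ')
    print()"
```

```text
position: [0.5147, -0.08, 0.0861]
ft_force: [-0.7, 0.5, 0.1]
position: [0.4898, -0.2069, 0.1807]
ft_force: [-0.2, 1.4, -0.5]
t9.25 u0.5208 v-0.1071 z0.1807 toolx,z in uvz [[1.0, 0.002, -0.001], [-0.001, -0.001, -1.0]] F [-0.5  1.3 -0.5] grip 0.01
0.01 n27 z97 0.056 u0.525; 0.02 n34 z97 0.058 u0.532; 0.03 n20 z97 0.059 u0.536; 0.04 n21 z97 0.064 u0.537; 0.05 n25 z97 0.068 u0.539; 0.06 n29 z97 0.072 u0.541; 0.07 n32 z97 0.076 u0.542; 0.08 n33 z97 0.081 u0.543; 0.09 n18 z97 0.081 u0.547; 0.24 n42 z97 0.058 u0.531; 0.25 n50 z97 0.064 u0.536; 0.26 n43 z97 0.067 u0.530; 0.27 n48 z97 0.071 u0.533; 0.28 n54 z97 0.077 u0.532; 0.29 n68 z97 0.082 u0.527; 0.30 n62 z97 0.084 u0.534; 0.31 n67 z97 0.089 u0.523; 0.32 n34 z97 0.089 u0.542; 0.33 n45 z97 0.087 u0.526; 0.34 n64 z97 0.089 u0.525; 0.35 n21 z97 0.087 u0.540; 0.36 n7 z97 0.072 u0.552; 0.37 n14 z97 0.069 u0.547; 
0.01 n15 z97 0.059 u0.513; 0.02 n49 z97 0.062 u0.511; 0.03 n54 z97 0.067 u0.511; 0.04 n63 z97 0.070 u0.511; 0.05 n67 z97 0.074 u0.511; 0.06 n69 z97 0.079 u0.512; 0.07 n72 z97 0.084 u0.513; 0.08 n76 z97 0.087 u0.513; 0.09 n44 z97 0.088 u0.528; 0.10 n16 z97 0.037 u0.527; 0.24 n25 z97 0.059 u0.521; 0.25 n56 z97 0.063 u0.519; 0.26 n64 z97 0.069 u0.518; 0.27 n64 z97 0.072 u0.520; 0.28 n73 z97 0.076 u0.519; 0.29 n83 z97 0.079 u0.516; 0.30 n83 z97 0.083 u0.516; 0.31 n91 z97 0.088 u0.516; 0.32 n74 z97 0.088 u0.518; 0.33 n83 z97 0.086 u0.516; 0.34 n93 z97 0.090 u0.516; 0.35 n57 z97 0.086 u0.520; 0.36 n40 z97 0.072 u0.526; 0.37 n109 z97 0.070 u0.522;
```

View pics/s6c.png

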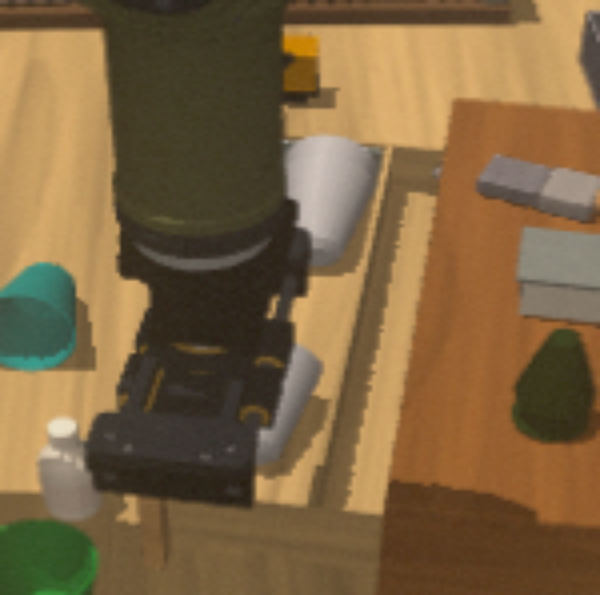

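C lies with its mouth left, foot at v≈0.010 and rim at v≈0.095. The stacked pair's foot is at v≈0.243 with rims about 25 mm apart. I'll go down behind C's foot.

```bash
python3 -c "
from h import *
delta(.518,-.023,.049)"
python3 -m inch '[{"slide":[0,-0.18,0],"angular":[0,0,0],"claw":-1},{"slide":[-0.01,-0.335,0],"angular":[0,0,0],"claw":-1},{"slide":[-0.01,-0.335,0.15],"angular":[0,0,0],"claw":-1},{"slide":[-0.01,-0.335,0.3],"angular":[0,0,0],"claw":-1},{"slide":[-0.01,-0.335,0.42],"angular":[0,0,0],"claw":-1},{"slide":[-0.01,-0.335,0.5],"angular":[0,0,0],"claw":-1},{"slide":[-0.01,-0.335,0.527],"angular":[0,0,0],"claw":-1},{"slide":[-0.01,-0.335,0.527],"angular":[0,0,0],"claw":-1}]' | grep -E 'pos|ft'
python3 -c "
from h import *
where()"
```

```text
t9.35 u0.5210 v-0.1030 z0.1805 toolx,z in uvz [[1.0, 0.007, -0.001], [-0.001, 0.001, -1.0]] F [-0.6  0.4  0.4] grip 0.01
slide [-0.009 -0.319  0.526] ang [-0.002  0.002  0.014]
position: [0.5037, -0.1197, 0.0485]
ft_force: [-0.6, -0.4, 0.1]
t10.15 u0.5174 v-0.0189 z0.0485 toolx,z in uvz [[1.0, 0.009, -0.002], [-0.002, 0.001, -1.0]] F [-0.5 -0.5  0.1] grip 0.0
```

```bash
python3 -m inch '[{"slide":[0,-0.03,0],"angular":[0,0,0],"claw":-1},{"slide":[0,-0.07,0],"angular":[0,0,0],"claw":-1},{"slide":[0,-0.11,0],"angular":[0,0,0],"claw":-1},{"slide":[0,-0.16,0],"angular":[0,0,0],"claw":-1},{"slide":[0,-0.21,0],"angular":[0,0,0],"claw":-1},{"slide":[0,-0.26,0],"angular":[0,0,0],"claw":-1},{"slide":[0,-0.31,0],"angular":[0,0,0],"claw":-1},{"slide":[0,-0.36,0],"angular":[0,0,0],"claw":-1},{"slide":[0,-0.41,0],"angular":[0,0,0],"claw":-1},{"slide":[0,-0.45,0],"angular":[0,0,0],"claw":-1}]' | grep -E 'pos|ft'
python3 -c "
from h import *
where()
im=ctrl.get_image('top')
W=world(im);u,v,z=W@EX,W@EY,W[...,2]
k=(abs(u-.522)<.036)&(z>.024)&(z<.095)
for lo in np.arange(.08,.28,.01):
        j=k&(v>lo)&(v<=lo+.01)
        if j.sum()>2: print('%.2f n%d z97 %.3f u%.3f'%(lo,j.sum(),np.percentile(z[j],97),np.median(u[j])),end='; ')"
```

```text
position: [0.5256, -0.0097, 0.0492]
ft_force: [-0.1, -1.8, 1.1]
t11.15 u0.5174 v0.0932 z0.0492 toolx,z in uvz [[1.0, 0.007, -0.0], [-0.0, 0.0, -1.0]] F [ 0.2 -1.8  1.1] grip 0.01
0.15 n4 z97 0.071 u0.487; 0.16 n4 z97 0.073 u0.487; 0.24 n25 z97 0.058 u0.520; 0.25 n56 z97 0.063 u0.519; 0.26 n63 z97 0.068 u0.519; 0.27 n64 z97 0.071 u0.520;
```

```bash
python3 -m inch '[{"slide":[0,-0.04,0],"angular":[0,0,0],"claw":-1},{"slide":[0,-0.08,0],"angular":[0,0,0],"claw":-1},{"slide":[0,-0.12,0],"angular":[0,0,0],"claw":-1},{"slide":[0,-0.15,0],"angular":[0,0,0],"claw":-1},{"slide":[0,-0.18,0],"angular":[0,0,0],"claw":-1},{"slide":[0,-0.21,0],"angular":[0,0,0],"claw":-1}]' | grep -E 'pos|ft'
python3 -m inch '[{"slide":[0,-0.03,0],"angular":[0,0,0],"claw":-1},{"slide":[0,-0.06,0],"angular":[0,0,0],"claw":-1},{"slide":[0,-0.09,0],"angular":[0,0,0],"claw":-1},{"slide":[0,-0.12,0],"angular":[0,0,0],"claw":-1}]' | grep -E 'pos|ft'
python3 -c "
from h import *
where()
im=ctrl.get_image('side');cv2.imwrite('pics/s7c.png',cv2.resize(im['color'][100:270,180:330,::-1],None,fx=4,fy=3.5))"
```

```text
position: [0.5355, 0.0409, 0.0492]
ft_force: [-0.2, -0.5, 0.3]
position: [0.5406, 0.0666, 0.0491]
ft_force: [-0.6, -3.4, 0.5]
t12.20 u0.5171 v0.1710 z0.0491 toolx,z in uvz [[1.0, 0.004, -0.001], [-0.001, -0.005, -1.0]] F [ 0.  -3.4  0.5] grip 0.0
```

View pics/s7c.png

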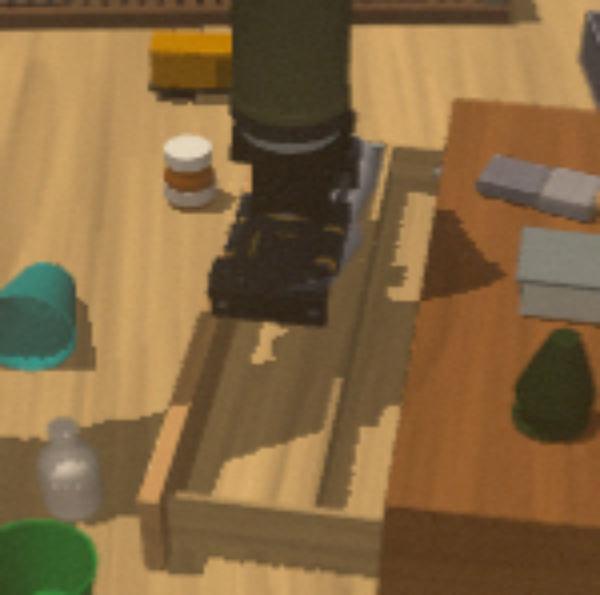

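The gripper is at (270,270) with C partly nested, and the jar and bottle have not moved. I'll push on gently.

```bash
python3 -m inch '[{"slide":[0,-0.03,0],"angular":[0,0,0],"claw":-1},{"slide":[0,-0.06,0],"angular":[0,0,0],"claw":-1},{"slide":[0,-0.08,0],"angular":[0,0,0],"claw":-1}]' | grep -E 'pos|ft'
python3 -m inch '[{"slide":[0,-0.02,0],"angular":[0,0,0],"claw":-1},{"slide":[0,-0.04,0],"angular":[0,0,0],"claw":-1}]' | grep -E 'pos|ft'
python3 -m inch '[{"slide":[0,-0.016,0],"angular":[0,0,0],"claw":-1},{"slide":[0,-0.024,0],"angular":[0,0,0],"claw":-1}]' | grep -E 'pos|ft'
python3 -c "
from h import *
where()"
```

```text
position: [0.5449, 0.09, 0.0492]
ft_force: [-0.1, -4.5, 1.5]
position: [0.5467, 0.0993, 0.0492]
ft_force: [-0.9, -5.0, 1.1]
position: [0.548, 0.1053, 0.0492]
ft_force: [-1.6, -6.0, 1.1]
t12.95 u0.5168 v0.2104 z0.0492 toolx,z in uvz [[1.0, 0.007, -0.0], [-0.0, -0.0, -1.0]] F [-0.4 -6.2  1.1] grip 0.0
```

```bash
python3 -m inch '[{"slide":[0,-0.01,0],"angular":[0,0,0],"claw":-1},{"slide":[0,-0.016,0],"angular":[0,0,0],"claw":-1}]' | grep -E 'pos|ft'
python3 -m inch '[{"slide":[0,-0.006,0],"angular":[0,0,0],"claw":-1},{"slide":[0,-0.006,0],"angular":[0,0,0],"claw":-1}]' | grep -E 'pos|ft'
python3 -c "
from h import *
where()"
```

```text
position: [0.5487, 0.1087, 0.0492]
ft_force: [-0.6, -5.2, 0.1]
position: [0.549, 0.1101, 0.0492]
ft_force: [-1.2, -5.9, 0.9]
t13.35 u0.5169 v0.2153 z0.0492 toolx,z in uvz [[1.0, 0.006, 0.0], [0.0, -0.001, -1.0]] F [-0.1 -6.   0.9] grip 0.01
```

```bash
python3 -m inch '[{"slide":[0,-0.01,0],"angular":[0,0,0],"claw":-1},{"slide":[0,-0.016,0],"angular":[0,0,0],"claw":-1}]' | grep -E 'pos|ft'
python3 -m inch '[{"slide":[0,-0.01,0],"angular":[0,0,0],"claw":-1},{"slide":[0,-0.01,0],"angular":[0,0,0],"claw":-1}]' | grep -E 'pos|ft'
python3 -c "
from h import *
where()
im=ctrl.get_image('side')
W=world(im);u,v,z=W@EX,W@EY,W[...,2]
k=(abs(u-.522)<.036)&(z>.024)&(z<.1)
for lo in np.arange(.2,.38,.01):
        j=k&(v>lo)&(v<=lo+.01)
        if j.sum()>2: print('%.2f n%d z97 %.3f u%.3f'%(lo,j.sum(),np.percentile(z[j],97),np.median(u[j])),end='; ')"
```

```text
position: [0.5498, 0.1129, 0.0492]
ft_force: [-0.4, -7.3, 2.4]
position: [0.5504, 0.1152, 0.0492]
ft_force: [-0.7, -7.7, 1.1]
t13.75 u0.5173 v0.2206 z0.0492 toolx,z in uvz [[1.0, 0.006, 0.0], [0.0, -0.003, -1.0]] F [ 0.8 -7.7  1.1] grip 0.01
0.26 n3 z97 0.049 u0.543; 0.28 n8 z97 0.062 u0.549; 0.29 n8 z97 0.066 u0.551; 0.30 n14 z97 0.068 u0.553; 0.32 n13 z97 0.085 u0.550; 0.33 n14 z97 0.082 u0.552; 0.34 n5 z97 0.074 u0.553; 0.35 n11 z97 0.077 u0.555; 0.36 n10 z97 0.071 u0.557;
```

```bash
python3 -m inch '[{"slide":[0,-0.01,0],"angular":[0,0,0],"claw":-1},{"slide":[0,-0.012,0],"angular":[0,0,0],"claw":-1}]' | grep -E 'pos|ft'
python3 -m inch '[{"slide":[0,-0.01,0],"angular":[0,0,0],"claw":-1},{"slide":[0,-0.01,0],"angular":[0,0,0],"claw":-1}]' | grep -E 'pos|ft'
python3 -m inch '[{"slide":[0,-0.008,0],"angular":[0,0,0],"claw":-1},{"slide":[0,-0.008,0],"angular":[0,0,0],"claw":-1}]' | grep -E 'pos|ft'
python3 -c "
from h import *
where()"
```

```text
position: [0.5507, 0.1155, 0.0491]
ft_force: [-2.1, -12.4, 3.4]
position: [0.551, 0.1158, 0.049]
ft_force: [-2.9, -15.1, 6.5]
position: [0.5512, 0.116, 0.0491]
ft_force: [-3.5, -18.2, 7.4]
t14.40 u0.5179 v0.2215 z0.0491 toolx,z in uvz [[1.0, 0.002, -0.001], [-0.001, -0.012, -1.0]] F [  0.1 -18.5   7.4] grip 0.0
```

The force rose to a hard stop of 18 N at v=0.2215, so the stack is fully home. I'll retreat up and check.

```bash
python3 -m inch '[{"slide":[0,0.12,0],"angular":[0,0,0],"claw":-1},{"slide":[0,0.24,-0.1],"angular":[0,0,0],"claw":-1},{"slide":[0,0.3,-0.3],"angular":[0,0,0],"claw":-1},{"slide":[-0.1,0.3,-0.48],"angular":[0,0,0],"claw":-1},{"slide":[-0.3,0.3,-0.48],"angular":[0,0,0],"claw":-1},{"slide":[-0.4,0.3,-0.48],"angular":[0,0,0],"claw":-1},{"slide":[-0.4,0.3,-0.48],"angular":[0,0,0],"claw":-1}]' | grep -E 'pos|ft'
python3 -c "
from h import *
where()
im=ctrl.get_image('side');cv2.imwrite('pics/s8c.png',cv2.resize(im['color'][100:270,180:330,::-1],None,fx=4,fy=3.5))
for im in (im,ctrl.get_image('top')):
    W=world(im);u,v,z=W@EX,W@EY,W[...,2]
    k=(abs(u-.522)<.036)&(z>.024)&(z<.1)
    for lo in np.arange(.2,.38,.008):
        j=k&(v>lo)&(v<=lo+.008)
        if j.sum()>2: print('%.3f n%d z97 %.3f u%.3f'%(lo,j.sum(),np.percentile(z[j],97),np.median(u[j])),end='; ')
    print()
delta(.435,.1624,.068)"
```

```text
position: [0.437, 0.0723, 0.1697]
ft_force: [1.1, 0.6, -0.9]
t15.10 u0.4145 v0.1563 z0.1697 toolx,z in uvz [[1.0, 0.01, 0.002], [0.002, -0.0, -1.0]] F [ 1.   0.8 -0.9] grip 0.01
0.224 n23 z97 0.059 u0.521; 0.232 n93 z97 0.060 u0.515; 0.240 n41 z97 0.064 u0.519; 0.248 n47 z97 0.068 u0.526; 0.256 n47 z97 0.072 u0.519; 0.264 n57 z97 0.074 u0.522; 0.272 n56 z97 0.079 u0.525; 0.280 n54 z97 0.081 u0.528; 0.288 n56 z97 0.085 u0.523; 0.296 n65 z97 0.088 u0.529; 0.304 n37 z97 0.089 u0.524; 0.312 n26 z97 0.087 u0.527; 0.320 n52 z97 0.089 u0.527; 0.328 n51 z97 0.090 u0.530; 0.336 n12 z97 0.088 u0.527; 0.344 n42 z97 0.089 u0.529; 0.352 n48 z97 0.090 u0.529; 0.360 n24 z97 0.091 u0.518; 0.368 n6 z97 0.070 u0.557; 0.376 n4 z97 0.069 u0.551; 
0.224 n8 z97 0.054 u0.516; 0.232 n33 z97 0.061 u0.516; 0.240 n42 z97 0.065 u0.514; 0.248 n43 z97 0.066 u0.515; 0.256 n55 z97 0.070 u0.512; 0.264 n55 z97 0.075 u0.511; 0.272 n60 z97 0.077 u0.516; 0.280 n64 z97 0.080 u0.514; 0.288 n68 z97 0.083 u0.515; 0.296 n73 z97 0.087 u0.517; 0.304 n55 z97 0.088 u0.515; 0.312 n64 z97 0.087 u0.517; 0.320 n70 z97 0.088 u0.516; 0.328 n65 z97 0.091 u0.514; 0.336 n61 z97 0.087 u0.515; 0.344 n67 z97 0.088 u0.519; 0.352 n70 z97 0.091 u0.516; 0.360 n41 z97 0.088 u0.524; 0.368 n60 z97 0.072 u0.519; 0.376 n23 z97 0.069 u0.521; 
t15.20 u0.4175 v0.1556 z0.1698 toolx,z in uvz [[1.0, 0.008, 0.003], [0.003, 0.001, -1.0]] F [-0.1  0.1  0.2] grip -0.0
slide [ 0.069 -0.026  0.407] ang [-0.002 -0.005  0.016]
```

View pics/s8c.png

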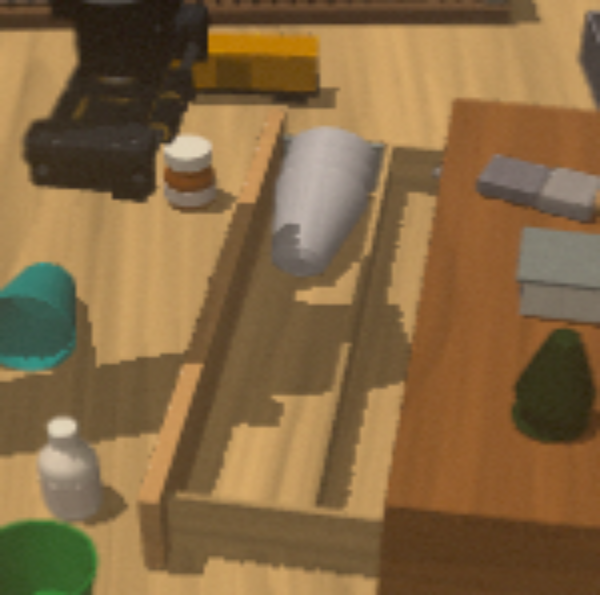

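The side crop shows one cone at (320,200) against the left end, with two small rim steps. I'll check the rim spacing more closely with the wrist camera.

```bash
python3 -m inch '[{"slide":[0,-0.1,-0.15],"angular":[0,0,0],"claw":-1},{"slide":[0.1,-0.2,-0.3],"angular":[0,0,0],"claw":-1},{"slide":[0.2,-0.3,-0.4],"angular":[0,0,0],"claw":-1},{"slide":[0.3,-0.38,-0.5],"angular":[0,0,0],"claw":-1},{"slide":[0.3,-0.5,-0.5],"angular":[0,0,0],"claw":-1},{"slide":[0.3,-0.5,-0.5],"angular":[0,0,0],"claw":-1},{"slide":[0.3,-0.5,-0.5],"angular":[0,0,0],"claw":-1}]' | grep -E 'pos|ft'
python3 -c "
from h import *
s,p,M=where()
im=ctrl.get_image('wrist');print(np.array(im['tool_from_camera']).round(3).tolist())
W=world(im,s);np.save('w.npy',W);u,v,z=W@EX,W@EY,W[...,2];cv2.imwrite('pics/w.png',cv2.resize(im['color'][...,::-1],None,fx=1.5,fy=1.5))
print(np.nanpercentile(u,[1,99]),np.nanpercentile(v,[1,99]))
k=(abs(u-.519)<.008)&(z>.024)&(z<.11)
for lo in np.arange(.216,.39,.003):
        j=k&(v>lo)&(v<=lo+.003)
        if j.sum()>2: print('%.3f:%.4f'%(lo,np.median(z[j])),end=' ')
"
```

```text
position: [0.5371, 0.1794, 0.2933]
ft_force: [0.5, -0.9, 0.4]
t15.90 u0.4916 v0.2809 z0.2933 toolx,z in uvz [[1.0, 0.008, -0.002], [-0.002, 0.002, -1.0]] F [ 0.6 -0.8  0.4] grip 0.01
[[0.001, 0.971, 0.241, 0.064], [1.0, -0.001, -0.002, -0.001], [-0.001, 0.241, -0.971, -0.152], [0.0, 0.0, 0.0, 1.0]]
[0.11209748 0.70883011] [-0.08496109  0.66898715]
0.228:0.0490 0.231:0.0553 0.234:0.0588 0.237:0.0595 0.240:0.0605 0.243:0.0625 0.246:0.0636 0.249:0.0647 0.252:0.0663 0.255:0.0676 0.258:0.0688 0.261:0.0700 0.264:0.0714 0.267:0.0725 0.270:0.0744 0.273:0.0750 0.276:0.0761 0.279:0.0775 0.282:0.0790 0.285:0.0802 0.288:0.0813 0.291:0.0827 0.294:0.0838 0.297:0.0851 0.300:0.0865 0.303:0.0877 0.306:0.0822 0.309:0.0820 0.312:0.0832 0.315:0.0845 0.318:0.0853 0.321:0.0866 0.324:0.0875 0.327:0.0881 0.330:0.0896 0.333:0.0836 0.336:0.0839 0.339:0.0846 0.342:0.0860 0.345:0.0863 0.348:0.0871 0.351:0.0879 0.354:0.0889 0.357:0.0894 0.360:0.0902 0.366:0.0699 0.369:0.0700 0.372:0.0672 0.375:0.0670
```

View pics/w.png

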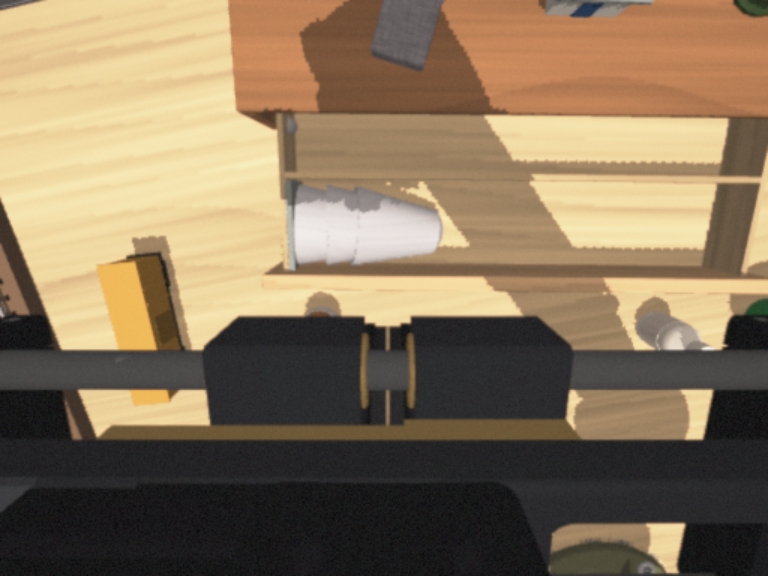

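The wrist view shows the stack at (365,225): rim steps at v≈0.306, 0.3325 and 0.3625. Allowing for tilt, the mouths spread about 50 mm, under the 54 mm limit, and the follower is on the wall. Now I go to the drawer front.

```bash
python3 -c "
from h import *
delta(.435,.1624,.068)"
python3 -m inch '[{"slide":[-0.1,0.15,0],"angular":[0,0,0],"claw":-1},{"slide":[-0.2,0.3,0],"angular":[0,0,0],"claw":-1},{"slide":[-0.23,0.44,0.1],"angular":[0,0,0.01],"claw":-1},{"slide":[-0.23,0.474,0.25],"angular":[0,0,0.01],"claw":-1},{"slide":[-0.23,0.474,0.43],"angular":[0,0,0.01],"claw":-1},{"slide":[-0.23,0.474,0.6],"angular":[0,0,0.01],"claw":-1},{"slide":[-0.23,0.474,0.75],"angular":[0,0,0.01],"claw":-1},{"slide":[-0.23,0.474,0.86],"angular":[0,0,0.01],"claw":-1},{"slide":[-0.23,0.474,0.9],"angular":[0,0,0.01],"claw":-1},{"slide":[-0.23,0.474,0.9],"angular":[0,0,0.01],"claw":-1}]' | grep -E 'pos|ft'
python3 -c "
from h import *
where()"
```

```text
t15.95 u0.4917 v0.2796 z0.2933 toolx,z in uvz [[1.0, 0.007, -0.002], [-0.002, 0.0, -1.0]] F [ 0.3 -0.7 -0.7] grip 0.0
slide [-0.229  0.468  0.901] ang [-0.001  0.003  0.013]
position: [0.4566, 0.0718, 0.0682]
ft_force: [0.6, -0.6, -0.1]
t16.95 u0.4338 v0.1597 z0.0682 toolx,z in uvz [[1.0, 0.0, -0.003], [-0.003, -0.001, -1.0]] F [ 0.7 -0.5 -0.1] grip 0.01
```

```bash
python3 -m inch '[{"slide":[0.03,0,0],"angular":[0,0,0],"claw":-1},{"slide":[0.05,0,0],"angular":[0,0,0],"claw":-1},{"slide":[0.07,0,0],"angular":[0,0,0],"claw":-1},{"slide":[0.085,0,0],"angular":[0,0,0],"claw":-1},{"slide":[0.1,0,0],"angular":[0,0,0],"claw":-1},{"slide":[0.12,0,0],"angular":[0,0,0],"claw":-1},{"slide":[0.145,0,0],"angular":[0,0,0],"claw":-1},{"slide":[0.17,0,0],"angular":[0,0,0],"claw":-1},{"slide":[0.195,0,0],"angular":[0,0,0],"claw":-1},{"slide":[0.22,0,0],"angular":[0,0,0],"claw":-1}]' | grep -E 'pos|ft'
python3 -m inch '[{"slide":[0.025,0,0],"angular":[0,0,0],"claw":-1},{"slide":[0.05,0,0],"angular":[0,0,0],"claw":-1},{"slide":[0.075,0,0],"angular":[0,0,0],"claw":-1},{"slide":[0.1,0,0],"angular":[0,0,0],"claw":-1},{"slide":[0.125,0,0],"angular":[0,0,0],"claw":-1},{"slide":[0.15,0,0],"angular":[0,0,0],"claw":-1},{"slide":[0.175,0,0],"angular":[0,0,0],"claw":-1},{"slide":[0.2,0,0],"angular":[0,0,0],"claw":-1},{"slide":[0.225,0,0],"angular":[0,0,0],"claw":-1},{"slide":[0.25,0,0],"angular":[0,0,0],"claw":-1}]' | grep -E 'pos|ft'
python3 -c "
from h import *
delta(.585,.16,.068)"
```

```text
position: [0.5122, 0.0619, 0.0693]
ft_force: [-2.2, -0.4, 1.9]
position: [0.5734, 0.0497, 0.0692]
ft_force: [-2.6, 0.9, 1.0]
t18.95 u0.5526 v0.1609 z0.0692 toolx,z in uvz [[1.0, 0.001, -0.0], [-0.0, -0.0, -1.0]] F [-2.8  0.4  1. ] grip 0.0
slide [0.13  0.004 0.005] ang [0.    0.    0.003]
```

```bash
python3 -m inch '[{"slide":[0.02,0,0],"angular":[0,0,0],"claw":-1},{"slide":[0.04,0,0],"angular":[0,0,0],"claw":-1},{"slide":[0.06,0,0],"angular":[0,0,0],"claw":-1},{"slide":[0.075,0,0],"angular":[0,0,0],"claw":-1},{"slide":[0.09,0,0],"angular":[0,0,0],"claw":-1},{"slide":[0.1,0,0],"angular":[0,0,0],"claw":-1}]' | grep -E 'pos|ft'
python3 -m inch '[{"slide":[0.01,0,0],"angular":[0,0,0],"claw":-1},{"slide":[0.02,0,0],"angular":[0,0,0],"claw":-1},{"slide":[0.025,0,0],"angular":[0,0,0],"claw":-1}]' | grep -E 'pos|ft'
python3 -c "
from h import *
delta(.585,.16,.068)
im=ctrl.get_image('side');W=world(im);u,v,z=W@EX,W@EY,W[...,2]
k=(abs(z-.08)<.003)&(u>.5)&(u<.62)&(v>-.07)&(v<.08);print('board u',np.percentile(u[k],[2,50,98]) if k.sum() else 0,k.sum())"
```

```text
position: [0.5956, 0.0453, 0.0691]
ft_force: [-8.3, -0.7, 6.1]
position: [0.6031, 0.0438, 0.0691]
ft_force: [-2.6, -0.5, 1.8]
t19.85 u0.5829 v0.1609 z0.0691 toolx,z in uvz [[1.0, 0.002, -0.001], [-0.001, -0.001, -1.0]] F [-2.5 -1.   1.8] grip 0.0
slide [0.009 0.004 0.004] ang [0.001 0.002 0.003]
board u [0.5950372  0.60183576 0.60837246] 252
```

```bash
python3 -m inch '[{"slide":[0.008,0,0],"angular":[0,0,0],"claw":-1},{"slide":[0.012,0,0],"angular":[0,0,0],"claw":-1},{"slide":[0.012,0,0],"angular":[0,0,0],"claw":-1}]' | grep -E 'pos|ft'
python3 -m inch '[{"slide":[0.01,0,0],"angular":[0,0,0],"claw":-1},{"slide":[0.01,0,0],"angular":[0,0,0],"claw":-1}]' | grep -E 'pos|ft'
```

```text
position: [0.606, 0.0432, 0.0691]
ft_force: [-4.7, -1.0, 2.6]
position: [0.606, 0.0432, 0.0691]
ft_force: [-11.0, 1.0, 7.6]
```

The drawer is at a hard stop (position constant, force rising). I'll back off and check the board's position.

```bash
python3 -m inch '[{"slide":[-0.03,0,0],"angular":[0,0,0],"claw":-1},{"slide":[-0.1,0,0],"angular":[0,0,0],"claw":-1},{"slide":[-0.25,0,0],"angular":[0,0,0],"claw":-1},{"slide":[-0.4,0,0],"angular":[0,0,0],"claw":-1},{"slide":[-0.4,0,-0.15],"angular":[0,0,0],"claw":-1},{"slide":[-0.4,0,-0.3],"angular":[0,0,0],"claw":-1},{"slide":[-0.4,0,-0.3],"angular":[0,0,0],"claw":-1}]' | grep -E 'pos|ft'
python3 -c "
from h import *
where()
S=np.load('side0.npy');T=np.load('top0.npy')
for c,o,lim in (('side',S,(-.06,.38)),('top',T,(-.06,.38))):
    im=ctrl.get_image(c);W=world(im)
    def b(W,lo,hi):
        u,v,z=W@EX,W@EY,W[...,2];k=(abs(z-.08)<.003)&(u>lo)&(u<hi)&(v>lim[0])&(v<lim[1]);return np.percentile(u[k],[5,50,95]).round(4)
    print(c,b(o,.455,.49),b(W,.58,.62))
    u,v,z=W@EX,W@EY,W[...,2];k=(u>.605)&(u<.7)&(z<.1)&(z>.02)&(v>.2)&(v<.39);print(k.sum(),np.c_[u[k],v[k],z[k]][::10].round(3).tolist()[:12])
"
```

```text
position: [0.5154, 0.0627, 0.1498]
ft_force: [1.1, -0.3, 0.5]
t21.10 u0.4932 v0.1623 z0.1498 toolx,z in uvz [[1.0, 0.002, 0.013], [0.013, 0.002, -1.0]] F [ 1.1 -0.1  0.5] grip 0.01
side [0.4666 0.4731 0.4793] [0.5983 0.604  0.6096]
72 [[0.608, 0.39, 0.081], [0.61, 0.367, 0.079], [0.607, 0.332, 0.081], [0.609, 0.306, 0.082], [0.606, 0.271, 0.086], [0.608, 0.254, 0.081], [0.61, 0.231, 0.081], [0.607, 0.204, 0.081]]
top [0.464  0.4704 0.4768] [0.5958 0.6021 0.6083]
129 [[0.61, 0.389, 0.097], [0.618, 0.386, 0.045], [0.612, 0.376, 0.067], [0.607, 0.368, 0.081], [0.618, 0.346, 0.057], [0.605, 0.354, 0.077], [0.616, 0.328, 0.054], [0.608, 0.321, 0.081], [0.607, 0.316, 0.079], [0.617, 0.292, 0.058], [0.618, 0.287, 0.049], [0.609, 0.281, 0.076]]
```

Board travel is 131 mm, so the drawer is home, and the robot is clear. Handing in.

```bash
python3 -c "
from h import *
print(ctrl.close_job())"
```

```text
the job is handed in; nothing more can be done
None
```

I nested the three beakers into one lying stack, pushed the drawer home against its stop (about 131 mm of travel), and handed the job in at about 21 s; no verdict came back. I last measured the stack before closing, with the mouths spread about 50 mm against the 54 mm limit, and did not re-check it inside the closed drawer.

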